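Knock down the disc cutter's punch with the mallet

ROBOT

A 6-joint arm with a two-finger parallel gripper is mounted at the origin on the work surface. World frame = base frame: x ahead of the robot, y to its left, z up, the work surface at z = 0. Lengths are in m, angles in degrees, forces in N, time in s.
With the tool pointing down it reaches from about 0.4 to 0.825 m from the base axis. Payload 7 kg.
Tool frame: the origin (TCP) lies on the centre line of the jaws, within the pads' length; the fingertips stand 22 mm ahead of it and the grasp point (between the pads) lies 3 mm ahead of it; z points along the fingers, y is the line along which they close (so a half turn about z gives the same grasp; the last joint's range is limited). The gripper opens to 88 mm and grips with 3 to 60 N. Pads are 19 mm wide; open, the fingers measure 130 mm over their backs; the gripper's body (78 mm by 193 mm) begins 47 mm behind the grasp point.
Start: joints at [-52.191, 20.546, 0.682, 0, -70.136, -16.507], TCP at [0.245, -0.629, 0.249] pointing down, gripper open.
Joint ranges: [-176.03, 176.03], [-82.01, 121.73], [-58.28, 71.71], [-173.87, 95.51], [-174.79, -0.11], [-173.66, 173.66]. Speed limits (degrees/s): [136.94, 136.94, 172.46, 180, 180, 180].

INTERFACE

Orientations are given as [roll, pitch, yaw] about the fixed x, y, z axes, in that order (R = Rz(yaw) Ry(pitch) Rx(roll)).
In Python, from plant import get_state, cams, r gives the robot as it stands.
- The arm moves only by the tool apply_moves, never from a script. Its argument "targets" is a list of rows, each an object with "dp": the shift along the world's x, y, z in m, a list of three; "yaw": the turn about the world's z in degrees. In form: [{"dp": [x, y, z], "yaw": yaw}, ...]. A call has 1 to 20 rows; each row is the pose to reach, as a shift and turn from the pose commanded when the call began; what a row does not reach only later rows make up. A row lasts 1/12 s, in which the tool goes at most 41.7 mm and 7.16 degrees, less where a joint would pass 70% of its speed; a pose out of reach is approached as far as the arm can. A call with a gripper value outside its range is refused whole. "grip" is the gripper command: -1 is fully open, 1 is shut, values between are in proportion, set as the call begins (left out, the last holds). The fingers move at their own pace and stop on an object; "squeeze" is the grip in N (left out, the last holds). Time passes only in rows, so rows that repeat a pose let the fingers close. It gives the time, the measured TCP pose, the force, the opening and the grip force at its end, in the units of the state.
- get_state(): the state, without advancing time (a new reading comes with each control period).
- cams.capture(name): name is "side" or "top"; returns a dict with "image" (384x512x3 uint8, red, green, blue), "range_z" (384x512 float32, m along the optical axis (not along the pixel's ray), 0 where there is no reading), "fx", "fy", "cx", "cy" (pixels), "k1" (the pictures are not rectified: a ray, as slopes to the right and down, at radius r is drawn at 1 + k1 r^2 times it, then the intrinsics apply), "R" (3x3) and "t" (3): a world point X has camera coordinates R X + t. Camera axes: x right, y down, z forward; pixel columns grow to the right and rows downward; lengths in m; the calibration is good to about 2 mm. A picture is of the moment at which its call begins.
- r.close_job(): hands the job in; it is judged then, once.
The state is a dict: "time_s": time; "joints": joint angles; "qd": joint speeds; "joint_torque": joint torques, N m; "tcp_pos": TCP position; "eef_rot": TCP orientation; "contact_force": force on the tool from outside, world axes, zero at the start; "moment": the same for the moment, N m; "gripper_width": finger opening in m; "gripper_force": force on a finger pad.
Only numpy, scipy, OpenCV 4.12 (cv2) and the standard library are available. Lean on these libraries where they do the work, as an engineer would, in place of code of your own. Each camera call takes 0.05 s, during which the arm holds its last target. There are 200 camera calls.

TASK

Lift the mallet out of its wooden rest, where its handle is caught between the cheeks, set it down on the bench or the pad, let go, and take it again by its handle. Holding it by the handle, with no finger on its head, bring the head down on the thicker of the two sprung punches from well above it, knock it right down to its stop and let it spring back up. Then put the mallet down with its head on the black rubber pad; do not push the other punch or disturb the loose things lying about.

Things in the scene. Friction and masses are not known exactly. Their poses are not given: they have to be found in the camera images.
- mallet_head: Head of the loose dark wooden mallet with two thin brass bands: a cylinder 46 mm across and 80 mm long, two flat striking faces. Origin at its centre, z along the cylinder's axis, x towards the handle. The mallet (about 340 g) starts standing on one face on the table, z up, so this point is 40 mm above what it stands on; it stands steadily so, its handle in the air. In the rest the head is outside the cheeks, its sides free.
- mallet_handle: The mallet's handle, fixed to the head: a straight level bar 18 mm wide (y), 24 mm high (z), running from 22 mm to 154 mm from the head's axis along the mallet's x. Origin at its middle, 88 mm from the head's axis and level with the head's centre. Same axes as the head.
- rest: Fixed wooden mallet rest, 150 mm long (x) by 74 mm wide (y) by 76 mm high: two cheeks with a slot 26 mm wide between them, open above and at the -x end, closed at the +x end, slot floor 20 mm above the table. Origin under its centre. The handle lies in the slot with about 4 mm free on either side, too little for a finger, about 8 mm above the slot's floor and 24 mm below the cheeks' tops; the head stands just outside the -x end. It comes out straight up.
- pad: Fixed square black rubber pad, 160 x 160 mm, 6 mm thick. Origin at the centre of its underside, on the table; x and y along its sides.
- thick_punch_top (a point): Centre of the top of the thick punch (steel, round, head 38 mm across), 95 mm above the table when up. It stands 40 mm proud in the middle of a fixed steel disc cutter, a square block 84 x 84 x 55 mm high. z up.
- thick_punch (a joint): How far the thick punch is pushed down, m: 0 up, 0.015 at its stop. A spring returns it: about 2 N starts it, 6.5 N holds it at the stop.
- slim_punch_top (a point): Centre of the top of the slim punch (steel, round, head 18 mm across) in an identical disc cutter block; 95 mm above the table. The two cutters may change places.
- slim_punch (a joint): How far the slim punch is pushed down, m: 0 up, 0.015 at its stop; same spring.
- tumbler: Loose glass tumbler, 64 mm across, 75 mm high. Origin under its centre. Leave alone.
- ring_clamp: Loose wooden ring clamp with a brass band, 125 x 28 x 24 mm, lying along its x. Leave alone.
- marker: Loose black marker pen, 130 x 12 x 12 mm, lying along its x. Leave alone.
- pliers: Loose pliers with red grips, about 145 x 45 x 11 mm, lying along its x. Leave alone.
- hammer: Loose small hammer, 220 mm long, lying along its x its steel head beside a thin handle; not the mallet. Leave alone.
- bench_block: Loose square steel block, 70 x 70 x 22 mm. Leave alone.
- burnisher: Loose burnisher with a wooden handle, about 145 x 22 x 20 mm, lying along its x. Leave alone.
Things that resemble listed ones, but are neither listed nor needed, are in the scene too. What is shaped like the part that bears thick_punch_top but green is not meant.

How it is judged:
By the outcome, as a careful person would: the job done as asked, in the order asked, and still so for the second after the job is handed in, with the robot touching nothing.
It also fails if it takes over 67 s, if anything falls off the work surface, if the arm or the gripper's body presses on something with over 40 N, if the wrist force passes 120 N, or if a joint passes its speed limit or range.

## Working session

There is one attempt and no reset: what is moved stays moved. The work goes in short steps, Python scripts to look and compute and a tool call to move; the robot and the scene stay as the last step left them, time stands still between calls to the robot, and variables do not carry over. Pictures are saved under pics/ and viewed, at most 10 in all, crops included, and the job is handed in when it is done.

Besides the shell and the picture viewer there is one more tool, called after "Request:" by a JSON object that holds its "fn" and its "kwargs", one argument or row to a line. apply_moves: Moves the arm, as the interface text tells. Its arguments: {"type":"object","properties":{"targets":{"type":"array","items":{"type":"object","properties":{"dp":{"type":"array","items":{"type":"number"}},"yaw":{"type":"number"}}}},"grip":{"type":"number"},"squeeze":{"type":"number"}},"required":["targets"]}

```bash
mkdir -p pics; ls
cat > h.py <<'E'
import numpy as np, cv2
from plant import get_state, cams, r
def cap(n):
    return cams.capture(n)
def world(c):
    h,w=c["range_z"].shape
    u,v=np.meshgrid(np.arange(w),np.arange(h))
    K=np.array([[c["fx"],0,c["cx"]],[0,c["fy"],c["cy"]],[0,0,1.]])
    p=cv2.undistortPoints(np.stack([u,v],-1).reshape(-1,1,2).astype(float),K,np.array([c["k1"],0,0,0.])).reshape(h,w,2)
    z=c["range_z"]
    X=np.dstack([p*z[...,None],z])
    W=(X-np.array(c["t"]))@np.array(c["R"])
    W[z==0]=np.nan
    return W
E
python3 - <<'E'
from h import *
for n in("top","side"):
    c=cap(n); cv2.imwrite(f"pics/{n}0.png",cv2.resize(c["image"][...,::-1],(800,600),interpolation=cv2.INTER_CUBIC))
    np.savez(f"/tmp/{n}0.npz",**{k:np.array(v) for k,v in c.items()})
    W=world(c); print(n,np.array(c["R"]).round(2).tolist(),-np.array(c["R"]).T@c["t"], (c["range_z"]==0).mean())
print(get_state())
E
```

```text
pics
top [[-0.03, -1.0, -0.0], [-0.98, 0.03, -0.19], [0.19, -0.0, -0.98]] [ 0.34129445 -0.07134219  1.07270672] 0.00396728515625
side [[-0.99, -0.14, 0.01], [-0.08, 0.53, -0.84], [0.11, -0.84, -0.54]] [0.40733355 1.01584093 0.78874106] 0.0038655598958333335
{'time_s': 0.1, 'joints': array([-5.21895958e+01,  2.05868875e+01,  6.39302078e-01, -1.60675750e-02,
       -7.01362033e+01, -1.65080422e+01]), 'qd': array([-0.06467763, -0.18744909,  0.17250734,  0.08542493, -0.05750926,
        0.06408233]), 'joint_torque': array([-2.10372171e-03, -5.84161985e+01,  2.93754065e+01,  7.01533735e+00,
        1.03006806e-02, -6.61772742e-05]), 'tcp_pos': array([ 0.24505656, -0.62851505,  0.24772873]), 'eef_rot': array([ 1.79915373e+02, -9.32772519e-03, -1.58703102e+02]), 'contact_force': array([ 1.35014364, -0.18748547, -0.61524172]), 'moment': array([ 0.01127893,  0.02605224, -0.01442917]), 'gripper_force': 0.0, 'gripper_width': 0.08717642923994638}
```

View pics/top0.png

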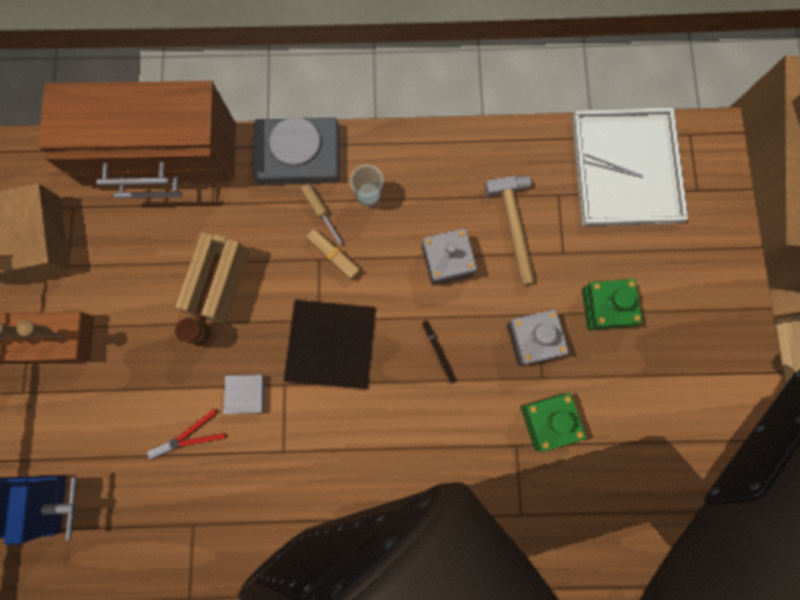

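View pics/side0.png

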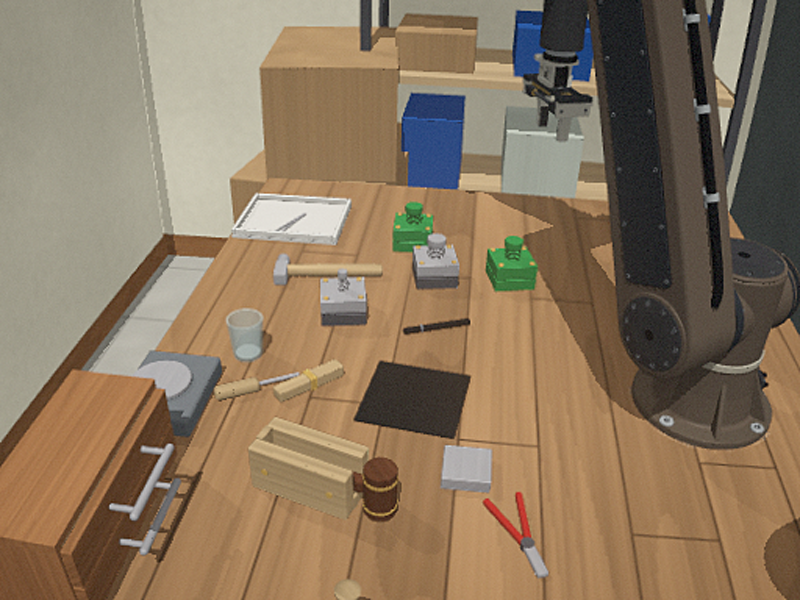

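The top view (800×600) shows the mallet head at (193,329), the rest at (212,277) and the black pad at (330,344). The grey cutter at (540,335) has the wide punch, the grey one at (450,255) the slim punch. Green decoys are at (613,303) and (556,420). The side view shows the head at (380,487), the thick punch at (436,243) and the slim one at (343,275).

Things that could be mistaken: for the mallet, the hammer at top (515,225). For the thick punch, the slim grey at (450,255) and the two greens. I choose the grey one at (540,335).

Run:
```python
from h import *
s=512/800
for n in("top","side"):
    c=dict(np.load(f"/tmp/{n}0.npz")); W=world(c); im=c["image"].astype(int); hsv=cv2.cvtColor(c["image"],cv2.COLOR_RGB2HSV)
    R,G,B=im[...,0],im[...,1],im[...,2]; X,Y,Z=W[...,0],W[...,1],W[...,2]
    print(n)
    def rep(name,m,er=0):
        m=m.astype(np.uint8)
        if er: m=cv2.erode(m,np.ones((3,3)))
        k,l,st,ce=cv2.connectedComponentsWithStats(m)
        for i in range(1,k):
            if st[i,4]>25:
                P=W[l==i]; rc=cv2.minAreaRect((P[:,:2]*1000).astype(np.float32))
                print(name,st[i,4],"px",(ce[i]/s).round(),"med",np.nanmedian(P,0).round(4),"rect",np.round(rc[0],1),np.round(rc[1],1),round(rc[2],1))
    roi=(X>0.2)&(X<0.9)&(abs(Y)<0.6)
    grey=(im.max(-1)-im.min(-1)<30)
    rep("punch",roi&(Z>0.085)&(Z<0.105)&(Y<0.05)&(X<0.75)&grey)
    rep("block",roi&(Z>0.045)&(Z<0.065)&(Y<0.05)&(X<0.75)&grey)
    rep("pad",roi&(Z<0.02)&(Z>-.005)&(im.max(-1)<45)&(X>.3))
    rep("cheeks",roi&(Z>0.069)&(Z<0.084)&(Y>0.2)&(R>100)&(X<.75)&(G>80))
    rep("head",roi&(Z>0.071)&(Z<0.09)&(Y>0.2)&(R<110)&(X<.6))
    rep("handle",roi&(Z>0.03)&(Z<0.062)&(Y>0.2)&(R<110)&(G<60)&(X<.7))
    rep("tall",roi&(Z>0.015)&(Y<.4)&(X<.75))
c=dict(np.load("/tmp/top0.npz"));im=c["image"][...,::-1]
a=cv2.resize(im[120:300,90:180+20],(440,720))[:600]
b=cv2.resize(im[130:240,260:380],(360,330),interpolation=cv2.INTER_CUBIC)
a=cv2.resize(im[140:230,105:190],(340,360),interpolation=cv2.INTER_CUBIC)
o=np.zeros((360,700,3),np.uint8);o[:,:340]=a;o[:330,340:]=b;cv2.imwrite("pics/crop.png",o)
```

```text
top
punch 33 px [451. 247.] med [ 0.633  -0.1784  0.095 ] rect [ 633.7 -177.4] [14.5 16.4] 89.9
punch 153 px [544. 334.] med [ 0.4685 -0.3344  0.0954] rect [ 469.6 -335.1] [35.4 36.2] 88.1
block 665 px [449. 255.] med [ 0.6283 -0.1757  0.0558] rect [ 632.9 -178.5] [82.4 83.8] 12.4
block 640 px [538. 338.] med [ 0.4639 -0.3277  0.0556] rect [ 470.  -336.2] [83.7 84.3] 11.6
pad 2565 px [330. 344.] med [0.4716 0.0543 0.0069] rect [473.6  54.1] [154.4 153.8] 83.4
pad 30 px [445. 365.] med [ 0.4258 -0.1648  0.0122] rect [ 426.4 -164.6] [61.3  4.8] 22.8
cheeks 238 px [ 37. 238.] med [0.6724 0.5886 0.0708] rect [687.5 584.7] [124.   33.1] 1.5
cheeks 895 px [207. 272.] med [0.6019 0.2681 0.0765] rect [600.4 271.2] [ 73.9 152.5] 73.6
head 216 px [188. 330.] med [0.4955 0.2991 0.0801] rect [494.9 300.7] [44.1 42.3] 89.9
head 92 px [ 37. 494.] med [0.226  0.5352 0.0813] rect [226.5 536.8] [49.1 20.1] 27.1
handle 184 px [ 51. 253.] med [0.6525 0.5741 0.0454] rect [658.2 573.6] [32.8 76.6] 75.1
handle 385 px [204. 290.] med [0.5758 0.2832 0.0516] rect [570.6 283.8] [ 33.3 196.8] 81.9
handle 181 p
[... 2199 characters left out ...]
] med [ 0.4994 -0.3447  0.0507] rect [ 505.3 -403. ] [102.  258.5] 22.3
tall 66 px [334. 226.] med [ 0.706  -0.4887  0.0182] rect [ 705.3 -514.9] [155.7  46.3] 75.3
tall 743 px [511. 263.] med [ 0.3214 -0.3286  0.0505] rect [ 320.  -347.6] [85.6 94.9] 15.0
tall 1007 px [342. 290.] med [ 0.6341 -0.166   0.0466] rect [ 648.5 -225.6] [169. 201.] 10.8
tall 347 px [306. 377.] med [0.6545 0.0548 0.0205] rect [653.8  50.8] [125.4  31.9] 44.8
tall 39 px [252. 381.] med [0.7409 0.0771 0.018 ] rect [741.   76.7] [20.7 18.4] 16.1
tall 3811 px [322. 467.] med [0.5799 0.2993 0.0636] rect [575.8 283.3] [ 80.1 206.4] 71.7
tall 703 px [466. 464.] med [0.3854 0.2204 0.0198] rect [386.3 218.2] [67.7 72.9] 1.3
```

View pics/crop.png

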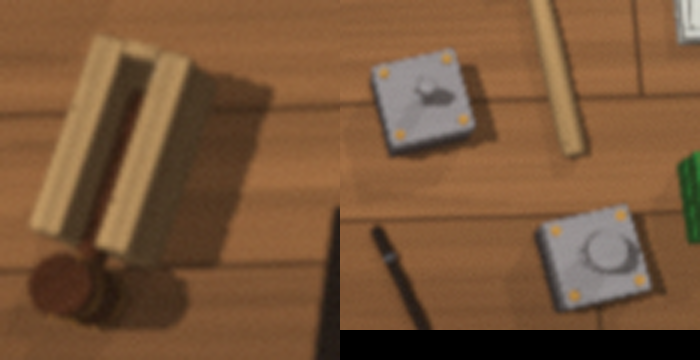

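The crop confirms it: the mallet head at left (65,285) with its handle in the slot, the thick punch at right (610,250), the slim one at (428,90). Moving toward the mallet, via the middle.

Request:
{"fn": "apply_moves", "kwargs": {
  "targets": [
    {"dp":[0.04,0.035,0.02],"yaw":7},
    {"dp":[0.25,0.53,0.02],"yaw":140},
    {"dp":[0.25,0.53,0.02],"yaw":140},
    {"dp":[0.25,0.53,0.02],"yaw":140},
    {"dp":[0.25,0.53,0.02],"yaw":140},
    {"dp":[0.25,0.53,0.02],"yaw":140},
    {"dp":[0.25,0.53,0.02],"yaw":140},
    {"dp":[0.25,0.53,0.02],"yaw":140},
    {"dp":[0.25,0.53,0.02],"yaw":140},
    {"dp":[0.25,0.53,0.02],"yaw":140},
    {"dp":[0.25,0.53,0.02],"yaw":140},
    {"dp":[0.25,0.53,0.02],"yaw":140},
    {"dp":[0.25,0.53,0.02],"yaw":140},
    {"dp":[0.25,0.53,0.02],"yaw":140},
    {"dp":[0.25,0.53,0.02],"yaw":140},
    {"dp":[0.25,0.53,0.02],"yaw":140},
    {"dp":[0.25,0.53,0.02],"yaw":140},
    {"dp":[0.25,0.53,0.02],"yaw":140}
  ],
  "grip": -1
}}

```text
time_s: 1.6
tcp_pos: [0.4951, -0.0982, 0.2682]
eef_rot: [180.0, 0.0, -29.5]
contact_force: [-0.6, -0.6, -0.0]
gripper_width: 0.0876
gripper_force: 0.0
```

```bash
python3 -c "
from h import *
s=get_state();print(s['joints'].round(1),s['tcp_pos'],s['eef_rot'])"
```

```text
[ 11.1   3.6 -18.6  -0.  -67.9  49.4] [ 0.49509848 -0.09818461  0.26816979] [ 1.79979298e+02  4.23076926e-02 -2.95187973e+01]
```

Request:
{"fn": "apply_moves", "kwargs": {
  "targets": [
    {"dp":[0.002,0.4,0],"yaw":13},
    {"dp":[0.002,0.4,0],"yaw":13},
    {"dp":[0.002,0.4,0],"yaw":13},
    {"dp":[0.002,0.4,0],"yaw":13},
    {"dp":[0.002,0.4,0],"yaw":13},
    {"dp":[0.002,0.4,0],"yaw":13},
    {"dp":[0.002,0.4,0],"yaw":13},
    {"dp":[0.002,0.4,0],"yaw":13},
    {"dp":[0.002,0.4,0],"yaw":13},
    {"dp":[0.002,0.4,0],"yaw":13},
    {"dp":[0.002,0.402,-0.04],"yaw":13},
    {"dp":[0.002,0.402,-0.08],"yaw":13},
    {"dp":[0.002,0.402,-0.11],"yaw":13},
    {"dp":[0.002,0.402,-0.11],"yaw":13},
    {"dp":[0.002,0.402,-0.11],"yaw":13}
  ]
}}

```text
time_s: 2.85
tcp_pos: [0.4967, 0.3024, 0.1576]
eef_rot: [179.8, 0.1, -16.9]
contact_force: [0.3, -0.0, 1.5]
gripper_width: 0.0876
gripper_force: 0.0
```

Run:
```python
from h import *
s=get_state();print(s['joints'].round(1),s['tcp_pos'],s['eef_rot'])
c=cap("side");im=c["image"]
o=cv2.resize(im[200:360,140:300,::-1],(600,600),interpolation=cv2.INTER_CUBIC);cv2.imwrite("pics/near.png",o)
```

```text
[ 50.6  16.3 -18.3   0.  -55.7  22.5] [0.49669767 0.30242385 0.15757225] [ 1.79781338e+02  7.09527329e-02 -1.69270666e+01]
```

View pics/near.png

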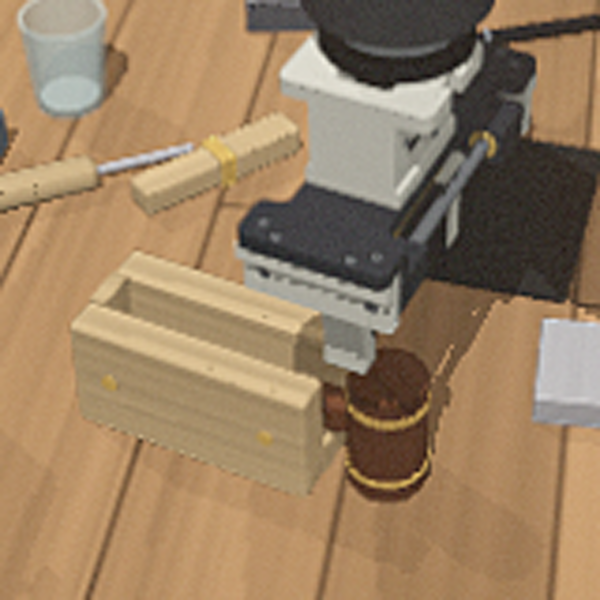

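The near finger at (350,345) hangs above and ahead of the head at (390,425), and the rest stands to the left. Alignment looks right, so I'm descending.

Request:
{"fn": "apply_moves", "kwargs": {
  "targets": [
    {"dp":[0,0,-0.02],"yaw":0},
    {"dp":[0,0,-0.04],"yaw":0},
    {"dp":[0,0,-0.06],"yaw":0},
    {"dp":[0,0,-0.08],"yaw":0},
    {"dp":[0,0,-0.1],"yaw":0},
    {"dp":[0,0,-0.102],"yaw":0},
    {"dp":[0,0,-0.102],"yaw":0},
    {"dp":[0,0,-0.102],"yaw":0}
  ]
}}

```text
time_s: 3.57
tcp_pos: [0.4985, 0.3042, 0.0589]
eef_rot: [-179.8, -0.1, -16.9]
contact_force: [0.1, 0.8, 0.5]
gripper_width: 0.0872
gripper_force: 0.0
```

Request:
{"fn": "apply_moves", "kwargs": {
  "targets": [
    {"dp":[0,0,0],"yaw":0},
    {"dp":[0,0,0],"yaw":0},
    {"dp":[0,0,0],"yaw":0},
    {"dp":[0,0,0],"yaw":0},
    {"dp":[0,0,0],"yaw":0},
    {"dp":[0,0,0],"yaw":0},
    {"dp":[0,0,0],"yaw":0},
    {"dp":[0,0,0],"yaw":0},
    {"dp":[0,0,0],"yaw":0},
    {"dp":[0,0,0],"yaw":0},
    {"dp":[0,0,0],"yaw":0},
    {"dp":[0,0,0],"yaw":0}
  ],
  "grip": 1,
  "squeeze": 40
}}

```text
time_s: 4.57
tcp_pos: [0.4971, 0.3029, 0.0565]
eef_rot: [180.0, 0.0, -17.0]
contact_force: [-0.9, -0.7, 2.5]
gripper_width: 0.0454
gripper_force: 40.0
```

Request:
{"fn": "apply_moves", "kwargs": {
  "targets": [
    {"dp":[0,0,0.005],"yaw":0},
    {"dp":[0,0,0.012],"yaw":0},
    {"dp":[0,0,0.02],"yaw":0},
    {"dp":[0,0,0.03],"yaw":0},
    {"dp":[0,0,0.04],"yaw":0},
    {"dp":[0,0,0.05],"yaw":0},
    {"dp":[0,0,0.06],"yaw":0},
    {"dp":[0,0,0.075],"yaw":0},
    {"dp":[0,0,0.09],"yaw":0},
    {"dp":[0,0,0.105],"yaw":0},
    {"dp":[0,0,0.11],"yaw":0},
    {"dp":[0,0,0.11],"yaw":0}
  ]
}}

```text
time_s: 5.57
tcp_pos: [0.4979, 0.3038, 0.1686]
eef_rot: [-179.8, -0.1, -16.9]
contact_force: [-0.6, -0.0, -4.5]
gripper_width: 0.0456
gripper_force: 40.0
```

Run:
```python
from h import *
s=get_state();print(s['tcp_pos'],s['gripper_width'])
c=cap("side");im=c["image"]
a=cv2.resize(im[160:340,130:310,::-1],(400,400),interpolation=cv2.INTER_CUBIC)
c=cap("top");im=c["image"]
b=cv2.resize(im[110:270,80:240,::-1],(400,400),interpolation=cv2.INTER_CUBIC)
cv2.imwrite("pics/lift.png",np.hstack([a,b]))
```

```text
[0.49785613 0.3037937  0.16861327] 0.045594526157794864
```

View pics/lift.png

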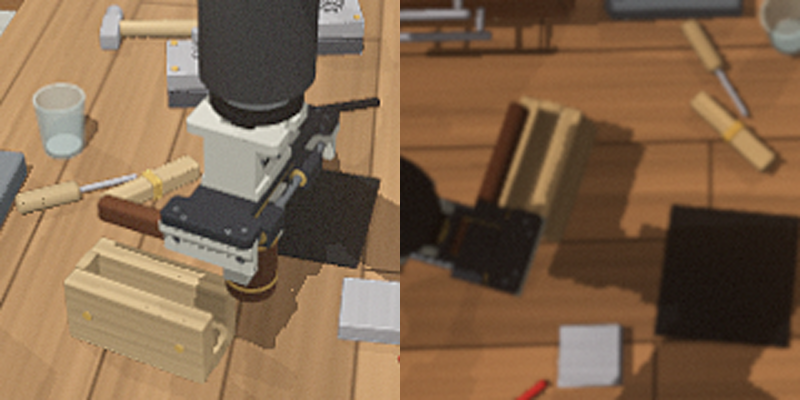

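The left panel shows the mallet clear of the rest and level, the handle end at (130,212). In the right panel the handle at (503,155) is above the slot. Carrying it to the pad.

Request:
{"fn": "apply_moves", "kwargs": {
  "targets": [
    {"dp":[-0.006,-0.025,0],"yaw":0},
    {"dp":[-0.013,-0.055,0],"yaw":0},
    {"dp":[-0.021,-0.085,0],"yaw":0},
    {"dp":[-0.028,-0.115,0],"yaw":0},
    {"dp":[-0.035,-0.145,0],"yaw":0},
    {"dp":[-0.043,-0.175,0],"yaw":0},
    {"dp":[-0.05,-0.205,0],"yaw":0},
    {"dp":[-0.055,-0.23,0],"yaw":0},
    {"dp":[-0.058,-0.243,0],"yaw":0},
    {"dp":[-0.058,-0.243,-0.02],"yaw":0},
    {"dp":[-0.058,-0.243,-0.04],"yaw":0},
    {"dp":[-0.058,-0.243,-0.06],"yaw":0},
    {"dp":[-0.058,-0.243,-0.08],"yaw":0},
    {"dp":[-0.058,-0.243,-0.09],"yaw":0},
    {"dp":[-0.058,-0.243,-0.095],"yaw":0},
    {"dp":[-0.058,-0.243,-0.098],"yaw":0},
    {"dp":[-0.058,-0.243,-0.1],"yaw":0},
    {"dp":[-0.058,-0.243,-0.1],"yaw":0}
  ]
}}

```text
time_s: 7.17
tcp_pos: [0.4394, 0.0603, 0.0666]
eef_rot: [-180.0, -0.0, -16.9]
contact_force: [0.2, -0.2, -3.4]
gripper_width: 0.0457
gripper_force: 40.0
```

Request:
{"fn": "apply_moves", "kwargs": {
  "targets": [
    {"dp":[0,0,-0.001],"yaw":0},
    {"dp":[0,0,-0.002],"yaw":0},
    {"dp":[0,0,-0.003],"yaw":0},
    {"dp":[0,0,-0.004],"yaw":0},
    {"dp":[0,0,-0.004],"yaw":0},
    {"dp":[0,0,-0.004],"yaw":0}
  ]
}}

```text
time_s: 7.67
tcp_pos: [0.4392, 0.0601, 0.0626]
eef_rot: [-180.0, -0.0, -16.9]
contact_force: [0.5, -0.0, -4.3]
gripper_width: 0.0457
gripper_force: 40.0
```

Request:
{"fn": "apply_moves", "kwargs": {
  "targets": [
    {"dp":[0,0,-0.0005],"yaw":0},
    {"dp":[0,0,-0.001],"yaw":0},
    {"dp":[0,0,-0.001],"yaw":0},
    {"dp":[0,0,-0.001],"yaw":0}
  ]
}}

```text
time_s: 8.0
tcp_pos: [0.4393, 0.0602, 0.0625]
eef_rot: [-180.0, -0.0, -16.9]
contact_force: [-4.0, 0.2, 11.1]
gripper_width: 0.0454
gripper_force: 40.0
```

Request:
{"fn": "apply_moves", "kwargs": {
  "targets": [
    {"dp":[0,0,0.0005],"yaw":0},
    {"dp":[0,0,0.0005],"yaw":0},
    {"dp":[0,0,0.0005],"yaw":0},
    {"dp":[0,0,0.0005],"yaw":0},
    {"dp":[0,0,0.0005],"yaw":0},
    {"dp":[0,0,0.0005],"yaw":0},
    {"dp":[0,0,0.0005],"yaw":0},
    {"dp":[0,0,0.0005],"yaw":0},
    {"dp":[0,0,0.02],"yaw":0},
    {"dp":[0,0,0.05],"yaw":0},
    {"dp":[0,0,0.08],"yaw":0},
    {"dp":[0.04,0,0.11],"yaw":0},
    {"dp":[0.08,0,0.14],"yaw":0},
    {"dp":[0.12,0,0.14],"yaw":0},
    {"dp":[0.12,0,0.14],"yaw":0}
  ],
  "grip": -1
}}

```text
time_s: 9.25
tcp_pos: [0.5648, 0.0606, 0.2041]
eef_rot: [-179.8, -0.3, -16.9]
contact_force: [0.4, 0.3, -0.6]
gripper_width: 0.0877
gripper_force: 0.0
```

Run:
```python
from h import *
s=get_state();print(s['tcp_pos'],s['gripper_width'],s['eef_rot'])
c=cap("side");a=c["image"]; d=cap("top"); b=d["image"]
for n,q in(("side",c),("top",d)):
    W=world(q);im=q["image"].astype(int);X,Y,Z=np.moveaxis(W,-1,0);R,G=im[...,0],im[...,1]
    m=(X>.35)&(X<.7)&(abs(Y)<.2)
    br=(R<120)&(R>im[...,2]+8)
    for nm,mm in(("headtop",m&br&(Z>.078)&(Z<.1)),("handle",m&br&(Z>.045)&(Z<.066)&(X>.47)&(X<.62))):
        P=W[mm]; 
        if len(P)>8:
            rc=cv2.minAreaRect((P[:,:2]*1000).astype(np.float32)); print(n,nm,len(P),np.median(P,0).round(4),np.round(rc[0],1),np.round(rc[1],1),rc[2])
cv2.imwrite("pics/down.png",np.hstack([cv2.resize(a[140:320,150:330,::-1],(400,400)),cv2.resize(b[130:290,150:310,::-1],(400,400))]))
```

```text
[0.56475414 0.06063736 0.20413212] 0.08765591909423961 [-179.84677977   -0.29885631  -16.91496884]
side headtop 181 [0.4414 0.0657 0.0829] [441.4  61.8] [45.  43.7] 25.97832489013672
side handle 289 [0.5323 0.0398 0.0529] [566.7 -23.2] [ 90.2 248.3] 30.914175033569336
top headtop 215 [0.4378 0.0562 0.0864] [437.7  56.9] [43.5 44.4] 41.143184661865234
top handle 202 [0.5139 0.0354 0.0581] [558.8 -58. ] [ 63.7 279. ] 27.555011749267578
```

View pics/down.png

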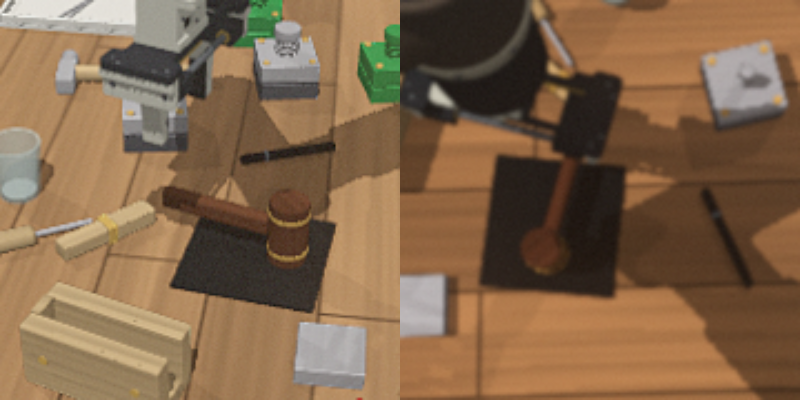

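The mallet stands on the pad: in the left panel the head is at (289,228) and the handle at (210,210). Next I move above the handle near the head.

Request:
{"fn": "apply_moves", "kwargs": {
  "targets": [
    {"dp":[-0.03,-0.01,-0.02],"yaw":0},
    {"dp":[-0.064,-0.017,-0.05],"yaw":0},
    {"dp":[-0.064,-0.017,-0.08],"yaw":0},
    {"dp":[-0.064,-0.017,-0.08],"yaw":0},
    {"dp":[-0.064,-0.017,-0.08],"yaw":0},
    {"dp":[-0.064,-0.017,-0.08],"yaw":0}
  ]
}}

```text
time_s: 9.85
tcp_pos: [0.4966, 0.0437, 0.123]
eef_rot: [-180.0, -0.1, -16.9]
contact_force: [0.5, 0.0, 0.7]
gripper_width: 0.0879
gripper_force: 0.0
```

Request:
{"fn": "apply_moves", "kwargs": {
  "targets": [
    {"dp":[-0.001,0,-0.02],"yaw":0},
    {"dp":[-0.001,0,-0.04],"yaw":0},
    {"dp":[-0.001,0,-0.055],"yaw":0},
    {"dp":[-0.001,0,-0.065],"yaw":0},
    {"dp":[-0.001,0,-0.071],"yaw":0},
    {"dp":[-0.001,0,-0.071],"yaw":0},
    {"dp":[-0.001,0,-0.071],"yaw":0}
  ]
}}

```text
time_s: 10.43
tcp_pos: [0.4954, 0.0436, 0.0515]
eef_rot: [-180.0, -0.1, -16.9]
contact_force: [0.1, -0.4, 0.5]
gripper_width: 0.0877
gripper_force: 0.0
```

Request:
{"fn": "apply_moves", "kwargs": {
  "targets": [
    {"dp":[0,0,0],"yaw":0},
    {"dp":[0,0,0],"yaw":0},
    {"dp":[0,0,0],"yaw":0},
    {"dp":[0,0,0],"yaw":0},
    {"dp":[0,0,0],"yaw":0},
    {"dp":[0,0,0],"yaw":0},
    {"dp":[0,0,0],"yaw":0},
    {"dp":[0,0,0],"yaw":0},
    {"dp":[0,0,0],"yaw":0},
    {"dp":[0,0,0],"yaw":0},
    {"dp":[0,0,0],"yaw":0},
    {"dp":[0,0,0],"yaw":0},
    {"dp":[0,0,0],"yaw":0},
    {"dp":[0,0,0],"yaw":0}
  ],
  "grip": 1,
  "squeeze": 60
}}

```text
time_s: 11.6
tcp_pos: [0.4942, 0.0432, 0.0506]
eef_rot: [-180.0, -0.0, -16.9]
contact_force: [-0.1, 0.3, -1.2]
gripper_width: 0.0178
gripper_force: 60.0
```

Request:
{"fn": "apply_moves", "kwargs": {
  "targets": [
    {"dp":[0,0,0.005],"yaw":0},
    {"dp":[0,0,0.015],"yaw":0},
    {"dp":[0,0,0.03],"yaw":0},
    {"dp":[0,0,0.05],"yaw":0},
    {"dp":[0,0,0.075],"yaw":0},
    {"dp":[0,0,0.1],"yaw":0},
    {"dp":[0,0,0.13],"yaw":0},
    {"dp":[0,0,0.16],"yaw":0},
    {"dp":[0,0,0.185],"yaw":0},
    {"dp":[0,0,0.2],"yaw":0},
    {"dp":[0,0,0.205],"yaw":0}
  ]
}}

```text
time_s: 12.52
tcp_pos: [0.4948, 0.0433, 0.2584]
eef_rot: [-179.9, -0.2, -16.9]
contact_force: [0.0, 0.0, -3.9]
gripper_width: 0.0176
gripper_force: 60.0
```

Request:
{"fn": "apply_moves", "kwargs": {
  "targets": [
    {"dp":[0.002,-0.015,0],"yaw":0},
    {"dp":[0.003,-0.04,0],"yaw":0},
    {"dp":[0.006,-0.07,0],"yaw":0},
    {"dp":[0.009,-0.1,0],"yaw":0},
    {"dp":[0.012,-0.13,0],"yaw":0},
    {"dp":[0.015,-0.16,0],"yaw":0},
    {"dp":[0.018,-0.19,0],"yaw":0},
    {"dp":[0.02,-0.22,0],"yaw":0},
    {"dp":[0.022,-0.25,0],"yaw":0},
    {"dp":[0.024,-0.28,0],"yaw":0},
    {"dp":[0.027,-0.31,0],"yaw":0},
    {"dp":[0.03,-0.34,0],"yaw":0},
    {"dp":[0.032,-0.365,0],"yaw":0},
    {"dp":[0.033,-0.385,0],"yaw":0},
    {"dp":[0.033,-0.392,0],"yaw":0},
    {"dp":[0.033,-0.392,0],"yaw":0},
    {"dp":[0.033,-0.392,0],"yaw":0}
  ]
}}

```text
time_s: 13.93
tcp_pos: [0.5265, -0.3486, 0.2541]
eef_rot: [-180.0, 0.1, -17.0]
contact_force: [0.4, 0.2, -4.0]
gripper_width: 0.0173
gripper_force: 60.0
```

Run:
```python
from h import *
s=get_state();print(s['tcp_pos'],s['gripper_width'],s['eef_rot'])
c=cap("side");a=c["image"]; d=cap("top"); b=d["image"]
for n,q in(("side",c),("top",d)):
    W=world(q);im=q["image"].astype(int);X,Y,Z=np.moveaxis(W,-1,0);R,G=im[...,0],im[...,1]
    m=(X>.4)&(X<.75)&(Y<-.2)&(Y>-.45)
    br=(R<125)&(R>im[...,2]+12)
    for nm,mm in(("head",m&br&(Z>.18)&(Z<.32)&(X<.51)),("handle",m&br&(Z>.2)&(Z<.28)&(X>.55))):
        P=W[mm]
        if len(P)>8: print(n,nm,len(P),np.median(P,0).round(4),np.percentile(P,2,axis=0).round(3),np.percentile(P,98,axis=0).round(3))
        if nm=="handle" and len(P)>8: print(np.polyfit(P[:,0],P[:,2],1))
cv2.imwrite("pics/above.png",np.hstack([cv2.resize(a[60:240,180:360,::-1],(400,400)),cv2.resize(b[130:290,270:430,::-1],(400,400))]))
```

```text
[ 0.52645282 -0.34857156  0.2540695 ] 0.0173470667683182 [-1.79960315e+02  1.39023891e-01 -1.70091272e+01]
side head 478 [ 0.4763 -0.3135  0.2575] [ 0.453 -0.355  0.211] [ 0.508 -0.302  0.314]
side handle 187 [ 0.5854 -0.3577  0.2504] [ 0.551 -0.372  0.237] [ 0.62  -0.345  0.261]
[0.00528927 0.24714244]
top head 582 [ 0.469  -0.3257  0.2898] [ 0.449 -0.414  0.227] [ 0.503 -0.305  0.316]
```

View pics/above.png

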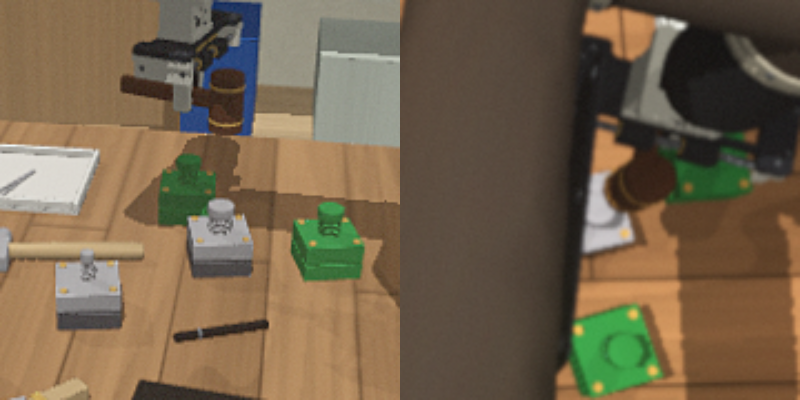

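Left panel: the mallet hangs level at (227,100), well above the thick punch at (220,212). The handle slope is about 0. Striking.

Request:
{"fn": "apply_moves", "kwargs": {
  "targets": [
    {"dp":[0,0,-0.015],"yaw":0},
    {"dp":[0,0,-0.035],"yaw":0},
    {"dp":[0,0,-0.057],"yaw":0},
    {"dp":[0,0,-0.08],"yaw":0},
    {"dp":[0,0,-0.102],"yaw":0},
    {"dp":[0,0,-0.12],"yaw":0},
    {"dp":[0,0,-0.13],"yaw":0},
    {"dp":[0,0,-0.131],"yaw":0},
    {"dp":[0,0,-0.131],"yaw":0}
  ]
}}

```text
time_s: 14.78
tcp_pos: [0.5274, -0.3479, 0.1252]
eef_rot: [-180.0, 0.0, -16.9]
contact_force: [-1.7, 2.5, 3.1]
gripper_width: 0.0177
gripper_force: 60.0
```

Run:
```python
from h import *
s=get_state();print(s['tcp_pos'],s['gripper_width'],s['contact_force'],s['moment'],s['eef_rot'])
c=cap("side");a=c["image"]
q=c;W=world(q);im=q["image"].astype(int);X,Y,Z=np.moveaxis(W,-1,0);R=im[...,0]
P=W[(X>.56)&(X<.65)&(Y<-.3)&(Y>-.45)&(R<125)&(R>im[...,2]+12)&(Z>.1)&(Z<.15)]
print(len(P),np.polyfit(P[:,0],P[:,2],1),np.median(P,0))
print(get_state()['contact_force'])
cv2.imwrite("pics/strike.png",cv2.resize(a[110:190,240:340,::-1],(750,600),interpolation=cv2.INTER_CUBIC))
```

```text
[ 0.52740279 -0.34791916  0.12520208] 0.017710935860518345 [-1.66817633  2.46872435  3.10404959] [ 1.04624606  0.85377224 -0.0590859 ] [-1.79993914e+02  1.80694435e-02 -1.68802588e+01]
104 [0.06313506 0.08044445] [ 0.59665181 -0.35843416  0.11835613]
[-1.09871016  3.0208501   2.96962101]
```

View pics/strike.png

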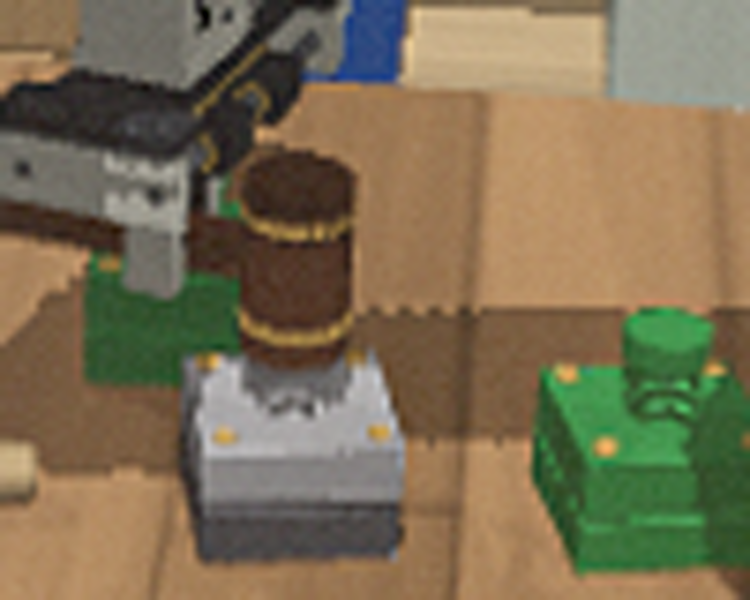

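The head at (298,260) sits on the thick punch, which is pushed well down into the grey block. The net force is only about 7 N, so I'm pressing a little further to be sure of the stop.

Request:
{"fn": "apply_moves", "kwargs": {
  "targets": [
    {"dp":[0,0,-0.0015],"yaw":0},
    {"dp":[0,0,-0.003],"yaw":0},
    {"dp":[0,0,-0.003],"yaw":0},
    {"dp":[0,0,-0.003],"yaw":0}
  ]
}}

```text
time_s: 15.17
tcp_pos: [0.5279, -0.3488, 0.1235]
eef_rot: [180.0, -0.1, -16.9]
contact_force: [-1.0, 6.3, 10.6]
gripper_width: 0.0174
gripper_force: 60.0
```

Net force is now about 14.6 N, well above the 6.5 N spring load, so the punch is on its stop. Raising.

Request:
{"fn": "apply_moves", "kwargs": {
  "targets": [
    {"dp":[0,0,0.01],"yaw":0},
    {"dp":[0,0,0.03],"yaw":0},
    {"dp":[0,0,0.055],"yaw":0},
    {"dp":[0,0,0.08],"yaw":0},
    {"dp":[0,0,0.105],"yaw":0},
    {"dp":[0,0,0.125],"yaw":0},
    {"dp":[0,0,0.134],"yaw":0},
    {"dp":[0,0,0.134],"yaw":0}
  ]
}}

```text
time_s: 15.83
tcp_pos: [0.5281, -0.3495, 0.2582]
eef_rot: [180.0, -0.3, -16.9]
contact_force: [0.7, 0.6, -4.2]
gripper_width: 0.0178
gripper_force: 60.0
```

Run:
```python
from h import *
s=get_state();print(s['tcp_pos'],s['contact_force'],s['gripper_width'],s['eef_rot'])
c=cap("side");a=c["image"]
W=world(c);im=a.astype(int);X,Y,Z=np.moveaxis(W,-1,0);R=im[...,0]
P=W[(X>.55)&(X<.65)&(Y<-.3)&(Y>-.45)&(R<125)&(R>im[...,2]+12)&(Z>.2)&(Z<.3)]
print(len(P),np.polyfit(P[:,0],P[:,2],1),np.median(P,0))
g=im.max(-1)-im.min(-1)<30
P=W[g&(abs(X-.472)<.03)&(abs(Y+.331)<.03)&(Z>.07)&(Z<.12)];print("punch top",np.percentile(P[:,2],[50,90,97]))
d=cap("top")
cv2.imwrite("pics/after.png",cv2.resize(a[60:180,220:380,::-1],(800,600),interpolation=cv2.INTER_CUBIC))
```

```text
[ 0.5281321  -0.34947893  0.25817182] [ 0.71297847  0.6216567  -4.19527642] 0.017814140053746964 [179.97530376  -0.2689022  -16.94396201]
195 [0.00866512 0.2494734 ] [ 0.58578375 -0.35855713  0.25499845]
punch top [0.08944012 0.09282382 0.09373149]
```

View pics/after.png

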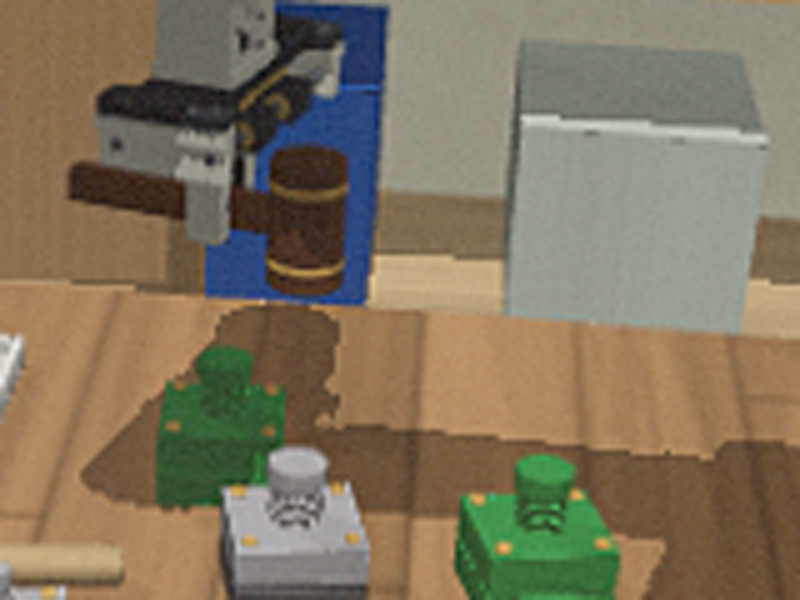

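The punch at (298,470) is back up (0.094 m) and the mallet is still level in the grip. Back to the pad.

Request:
{"fn": "apply_moves", "kwargs": {
  "targets": [
    {"dp":[0,0.015,0],"yaw":0},
    {"dp":[-0.002,0.04,0],"yaw":0},
    {"dp":[-0.004,0.07,0],"yaw":0},
    {"dp":[-0.006,0.1,0],"yaw":0},
    {"dp":[-0.008,0.13,0],"yaw":0},
    {"dp":[-0.01,0.16,0],"yaw":0},
    {"dp":[-0.012,0.19,0],"yaw":0},
    {"dp":[-0.014,0.22,0],"yaw":0},
    {"dp":[-0.016,0.25,0],"yaw":0},
    {"dp":[-0.018,0.28,0],"yaw":0},
    {"dp":[-0.02,0.31,0],"yaw":0},
    {"dp":[-0.021,0.34,0],"yaw":0},
    {"dp":[-0.022,0.365,0],"yaw":0},
    {"dp":[-0.022,0.383,0],"yaw":0},
    {"dp":[-0.022,0.389,0],"yaw":0},
    {"dp":[-0.022,0.389,0],"yaw":0},
    {"dp":[-0.022,0.389,0],"yaw":0}
  ]
}}

```text
time_s: 17.35
tcp_pos: [0.5045, 0.04, 0.2545]
eef_rot: [179.9, 0.1, -16.9]
contact_force: [0.1, 0.0, -4.7]
gripper_width: 0.0177
gripper_force: 60.0
```

Request:
{"fn": "apply_moves", "kwargs": {
  "targets": [
    {"dp":[0,0,-0.015],"yaw":0},
    {"dp":[0,0,-0.04],"yaw":0},
    {"dp":[0,0,-0.065],"yaw":0},
    {"dp":[0,0,-0.09],"yaw":0},
    {"dp":[0,0,-0.115],"yaw":0},
    {"dp":[0,0,-0.14],"yaw":0},
    {"dp":[0,0,-0.16],"yaw":0},
    {"dp":[0,0,-0.175],"yaw":0},
    {"dp":[0,0,-0.185],"yaw":0},
    {"dp":[0,0,-0.192],"yaw":0},
    {"dp":[0,0,-0.197],"yaw":0},
    {"dp":[0,0,-0.199],"yaw":0},
    {"dp":[0,0,-0.199],"yaw":0},
    {"dp":[0,0,-0.199],"yaw":0}
  ]
}}

```text
time_s: 18.52
tcp_pos: [0.5057, 0.0403, 0.0572]
eef_rot: [-180.0, -0.1, -16.9]
contact_force: [-0.0, -0.7, -4.0]
gripper_width: 0.0177
gripper_force: 60.0
```

Request:
{"fn": "apply_moves", "kwargs": {
  "targets": [
    {"dp":[0,0,-0.002],"yaw":0},
    {"dp":[0,0,-0.004],"yaw":0},
    {"dp":[0,0,-0.005],"yaw":0},
    {"dp":[0,0,-0.0055],"yaw":0},
    {"dp":[0,0,-0.0055],"yaw":0},
    {"dp":[0,0,-0.0055],"yaw":0}
  ]
}}

```text
time_s: 19.02
tcp_pos: [0.5052, 0.0402, 0.0511]
eef_rot: [-180.0, -0.0, -16.9]
contact_force: [-0.1, -0.0, -4.5]
gripper_width: 0.0175
gripper_force: 60.0
```

Request:
{"fn": "apply_moves", "kwargs": {
  "targets": [
    {"dp":[0,0,-0.0005],"yaw":0},
    {"dp":[0,0,-0.001],"yaw":0},
    {"dp":[0,0,-0.001],"yaw":0},
    {"dp":[0,0,-0.001],"yaw":0}
  ]
}}

```text
time_s: 19.35
tcp_pos: [0.5053, 0.0402, 0.0501]
eef_rot: [-180.0, -0.0, -16.9]
contact_force: [0.4, 0.3, -3.0]
gripper_width: 0.0176
gripper_force: 60.0
```

Request:
{"fn": "apply_moves", "kwargs": {
  "targets": [
    {"dp":[0,0,-0.0005],"yaw":0},
    {"dp":[0,0,-0.0005],"yaw":0},
    {"dp":[0,0,-0.0005],"yaw":0}
  ]
}}

```text
time_s: 19.6
tcp_pos: [0.5054, 0.0402, 0.0499]
eef_rot: [-180.0, -0.0, -16.9]
contact_force: [-0.5, -0.8, 1.4]
gripper_width: 0.018
gripper_force: 60.0
```

Request:
{"fn": "apply_moves", "kwargs": {
  "targets": [
    {"dp":[0,0,0],"yaw":0},
    {"dp":[0,0,0],"yaw":0},
    {"dp":[0,0,0],"yaw":0},
    {"dp":[0,0,0],"yaw":0},
    {"dp":[0,0,0],"yaw":0},
    {"dp":[0,0,0],"yaw":0},
    {"dp":[0,0,0],"yaw":0},
    {"dp":[0,0,0],"yaw":0},
    {"dp":[0,0,0.01],"yaw":0},
    {"dp":[0,0,0.03],"yaw":0},
    {"dp":[0,0,0.06],"yaw":0},
    {"dp":[0,0,0.09],"yaw":0},
    {"dp":[0,0,0.12],"yaw":0},
    {"dp":[0.03,-0.01,0.15],"yaw":0},
    {"dp":[0.06,-0.03,0.17],"yaw":0},
    {"dp":[0.07,-0.06,0.17],"yaw":0},
    {"dp":[0.07,-0.09,0.17],"yaw":0},
    {"dp":[0.07,-0.1,0.17],"yaw":0},
    {"dp":[0.07,-0.1,0.17],"yaw":0}
  ],
  "grip": -1
}}

```text
time_s: 21.18
tcp_pos: [0.5748, -0.0621, 0.22]
eef_rot: [180.0, 0.0, -17.1]
contact_force: [0.1, 0.4, 0.3]
gripper_width: 0.0877
gripper_force: 0.0
```

Run:
```python
from h import *
s=get_state();print(s['time_s'],s['tcp_pos'],s['contact_force'],s['gripper_width'])
c=cap("side");cv2.imwrite("pics/final.png",cv2.resize(c["image"][...,::-1],(800,600),interpolation=cv2.INTER_CUBIC))
```

```text
21.1833 [ 0.5748089  -0.06206566  0.22001544] [0.14672061 0.42357943 0.3323436 ] 0.08768298496734386
```

View pics/final.png

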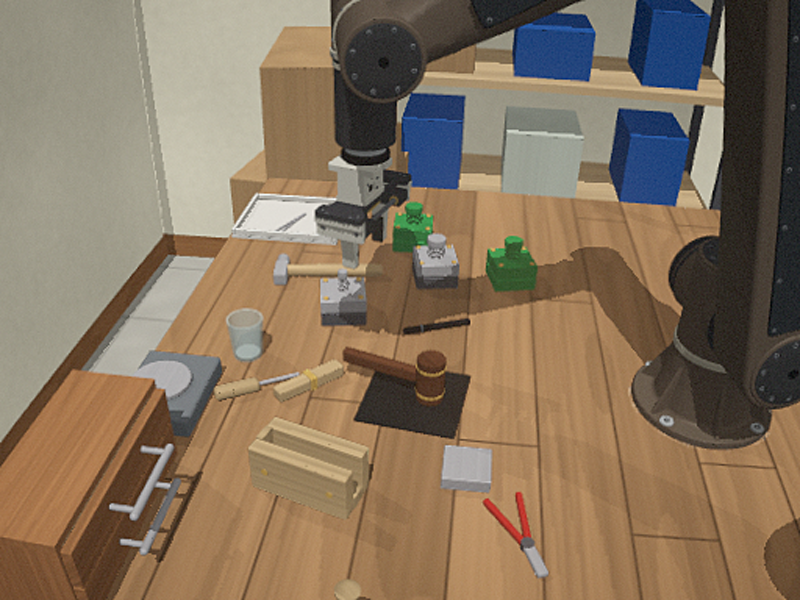

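The mallet stands with its head on the pad at (430,378), both punches are up, the loose things are where they were, and the gripper is clear.

```bash
python3 -c "
from h import *
print(r.close_job())"
```

```text
the job is handed in; nothing more can be done
None
```

The job is handed in at about 21 s: the mallet was lifted out, set on the pad and retaken by its handle; the thick punch went to its stop (judged by force and height) after a short extra press at the bottom and sprang back, and the mallet's head is back on the pad with nothing else visibly disturbed.

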